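Switch off, load the control-board test rack and its fuse, switch on

TASK

The supply was left on: first throw its lever fully back towards the robot (off). With it off, slide every control board that has a black relay block (two or three of them) flat into a free bay of the test rack, gold contact edge first, until it is fully home against the stop. Then press the white cartridge fuse down past the sprung jaw so that it sits in both forks of the clip with the jaw closed over it, and last throw the lever fully over to the far side again (on). Do not shove the tape ring or the spare cooker knob out of their places.

Things in the scene. Friction and masses are not known exactly. Their poses are not given: they have to be found in the camera images.
- boardA: control board: cream slab 130 x 70 x 6 mm, gold contact edge at the front (+x) end, and a black relay block (36 long x 30 wide x 34 tall, top 40 mm above the underside) to grip it by, centred at x = -44 mm. Lower parts, up to 18 mm above the slab, lie ahead of the block. Origin: centre of underside; x to the contact edge, y across, z up. May be absent
- boardB: a second control board, the same as boardA; may be absent
- boardC: a third control board, the same as boardA; may be absent
- boardA_nose (a point): middle of the lower front (contact) edge of boardA, 65 mm ahead of its origin along x
- boardB_nose (a point): middle of the lower front (contact) edge of boardB, 65 mm ahead of its origin along x
- boardC_nose (a point): middle of the lower front (contact) edge of boardC, 65 mm ahead of its origin along x
- rack: fixed test rack, three bays side by side, each takes any board. Aluminium deck, top at z = 12 mm. Origin at table level at the mouth of the middle bay; x points into the bays, y left. Open deck from x = -150 to the mouth at x = 0, then grey edge guides to the stop wall at x = 80 mm (top z = 38 mm). Bay centres at y = -96, 0, +96 mm; tapered lead-in noses x = -14 to 0
- bay0_stop (a point): on the deck at the foot of the stop wall, centre of the right (-y) bay, where the nose point of a home board lies; axes as the rack's. Guides: C channels 72 mm wide and 9 mm high inside, lips reaching 6 mm over the slab's edges (tops z = 26 mm). The relay block of a home board is centred 109 mm before this point, clear of the guides
- bay1_stop (a point): on the deck at the foot of the stop wall, centre of the middle bay, where the nose point of a home board lies; axes as the rack's. Guides: C channels 72 mm wide and 9 mm high inside, lips reaching 6 mm over the slab's edges (tops z = 26 mm). The relay block of a home board is centred 109 mm before this point, clear of the guides
- bay2_stop (a point): on the deck at the foot of the stop wall, centre of the left (+y) bay, where the nose point of a home board lies; axes as the rack's. Guides: C channels 72 mm wide and 9 mm high inside, lips reaching 6 mm over the slab's edges (tops z = 26 mm). The relay block of a home board is centred 109 mm before this point, clear of the guides
- fuse: cartridge fuse: white ceramic rod 20 mm in diameter with square steel end caps (22 x 22 x 12 mm), 128 mm long in all, lying on the caps. Origin under its middle at table level when lying; x along the rod (either way round is the same)
- fuse_mid (a point): centre of the fuse, 11 mm above its origin
- supply: fixed grey supply box 140 (x) x 160 (y) x 30 mm high; origin centre of the underside. On its top stand the fuse clip, along x at y = +40 mm, and the lever, on a 70 x 50 mm foot at x = -34, y = -45 mm (pivot 52 mm above the table)
- clip_seat (a point): centre of the seated fuse, 32 mm above the box top; x along the fuse. Two forks 10 mm wide at x = -40 and +40 mm, nothing between them; each has a flared fixed prong on the -y side and a sprung jaw on the +y side (tops 69 to 74 mm above the box). The fuse's ceramic part lies in the forks, end caps outside them (7 mm play either way)
- jaw (a joint): the clip's sprung jaw (both jaw plates on one hinge): 0 closed, about 0.15 to 0.25 rad while the rod is pushed down past its sloping noses with about 10 N; springs back over the rod
- lever (a joint): the supply's on/off lever: 0 leans towards the robot (off), 1.0 rad leans away along the box's +x (on); stays where left
- lever_tip (a point): tip of the black 80 mm lever on the supply box
- knob_spare: plain metal spare cooker knob 48 mm across, 26 mm high, in the way but not part of the job; origin: centre of its underside
- tape: grey tape ring 84 mm across, 20 mm high, not part of the job; origin: centre of its underside

How it is judged:
On the way, in this order (a step that is already met when the one before it is completed fails the run):
1. the lever is off (value of joint lever below 0.2 rad), for 0.2 s.
2. with the lever off, every board present is fully home in a bay (((distance between boardA_nose and bay0_stop below 0.006 m and angle between the x axis of boardA and the x axis of rack, either way round below 0.06 rad) or (distance between boardA_nose and bay1_stop below 0.006 m and angle between the x axis of boardA and the x axis of rack, either way round below 0.06 rad) or (distance between boardA_nose and bay2_stop below 0.006 m and angle between the x axis of boardA and the x axis of rack, either way round below 0.06 rad)) and ((distance between boardB_nose and bay0_stop below 0.006 m and angle between the x axis of boardB and the x axis of rack, either way round below 0.06 rad) or (distance between boardB_nose and bay1_stop below 0.006 m and angle between the x axis of boardB and the x axis of rack, either way round below 0.06 rad) or (distance between boardB_nose and bay2_stop below 0.006 m and angle between the x axis of boardB and the x axis of rack, either way round below 0.06 rad)) and ((distance between boardC_nose and bay0_stop below 0.006 m and angle between the x axis of boardC and the x axis of rack, either way round below 0.06 rad) or (distance between boardC_nose and bay1_stop below 0.006 m and angle between the x axis of boardC and the x axis of rack, either way round below 0.06 rad) or (distance between boardC_nose and bay2_stop below 0.006 m and angle between the x axis of boardC and the x axis of rack, either way round below 0.06 rad)) and value of joint lever below 0.2 rad), for 0.2 s.
3. the boards are home and the fuse is seated in the clip, jaw closed, lever still off (all of step 2 and x of fuse_mid in the frame of clip_seat between -0.012 and 0.012 m and y of fuse_mid in the frame of clip_seat between -0.004 and 0.004 m and z of fuse_mid in the frame of clip_seat between -0.004 and 0.004 m and angle between the x axis of fuse and the x axis of supply, either way round below 0.06 rad and value of joint jaw below 0.1 rad), for 0.2 s.
4. the lever is thrown to on with boards and fuse in place (((distance between boardA_nose and bay0_stop below 0.006 m and angle between the x axis of boardA and the x axis of rack, either way round below 0.06 rad) or (distance between boardA_nose and bay1_stop below 0.006 m and angle between the x axis of boardA and the x axis of rack, either way round below 0.06 rad) or (distance between boardA_nose and bay2_stop below 0.006 m and angle between the x axis of boardA and the x axis of rack, either way round below 0.06 rad)) and ((distance between boardB_nose and bay0_stop below 0.006 m and angle between the x axis of boardB and the x axis of rack, either way round below 0.06 rad) or (distance between boardB_nose and bay1_stop below 0.006 m and angle between the x axis of boardB and the x axis of rack, either way round below 0.06 rad) or (distance between boardB_nose and bay2_stop below 0.006 m and angle between the x axis of boardB and the x axis of rack, either way round below 0.06 rad)) and ((distance between boardC_nose and bay0_stop below 0.006 m and angle between the x axis of boardC and the x axis of rack, either way round below 0.06 rad) or (distance between boardC_nose and bay1_stop below 0.006 m and angle between the x axis of boardC and the x axis of rack, either way round below 0.06 rad) or (distance between boardC_nose and bay2_stop below 0.006 m and angle between the x axis of boardC and the x axis of rack, either way round below 0.06 rad)) and x of fuse_mid in the frame of clip_seat between -0.012 and 0.012 m and y of fuse_mid in the frame of clip_seat between -0.004 and 0.004 m and z of fuse_mid in the frame of clip_seat between -0.004 and 0.004 m and angle between the x axis of fuse and the x axis of supply, either way round below 0.06 rad and value of joint jaw below 0.1 rad and value of joint lever above 0.8 rad), for 0.2 s.
At the end, for the whole second after the job is handed in: Every board present has its front edge within 6 mm of a bay's stop point and is aligned with the rack within 0.06 rad; the fuse centre is within 12 mm along, 4 mm across and 4 mm in height of the clip seat, aligned within 0.06 rad, jaw below 0.1 rad; lever above 0.8 rad; all at rest and released (all of step 4 and linear speed of each of boardA, boardB, boardC, fuse below 0.02 m/s); the robot touches nothing.
It fails at once if the tape ring or the spare cooker knob is shoved more than 60 mm (distance of any of tape, knob_spare from where it was at the start of the episode above 0.06 m).
Of boardA, boardB, boardC only 2 to 3 are there at a start; the rules pass over those that are not, and their reading is None.
At some moment in a run one of boardA, boardB, boardC, fuse may be knocked a few centimetres aside while the robot is not near it.
Once in a run the grip may slacken for a moment while it holds something.
It also fails if it takes over 208 s, if anything falls off the work surface, if the arm or the gripper's body presses on something with over 40 N, if the wrist force passes 120 N, or if a joint passes its speed limit or range.

ROBOT

A 6-joint arm with a two-finger parallel gripper is mounted at the origin on the work surface. World frame = base frame: x ahead of the robot, y to its left, z up, the work surface at z = 0. Lengths are in m, angles in rad, forces in N, time in s.
With the tool pointing down it reaches from about 0.35 to 0.925 m from the base axis. Payload 6.4 kg.
Tool frame: the origin (TCP) lies at the very end of the fingers, on their centre line; the grasp point (between the pads) lies 19 mm behind it; z points along the fingers, y is the line along which they close (so a half turn about z gives the same grasp; the last joint's range is limited). The gripper opens to 85 mm and grips with 20 to 120 N. Pads are 22 mm wide; open, the fingers measure 114 mm over their backs; the gripper's body (76 mm by 85 mm) begins 54 mm behind the grasp point. The pads swing forward as they close: fully open they stand 13 mm farther back than shut.
Start: joints at [-1.299, 0.245, 1.558, -0, 1.339, -0.174], TCP at [0.28, -0.586, 0.231] pointing down, gripper open.
Joint ranges: [-3.13, 3.13], [-1.02, 2.26], [0.13, 2.54], [-0.95, 4.09], [0.21, 2.88], [-2.74, 2.74]. Speed limits (rad/s): [2.57, 2.57, 3.14, 3.14, 3.14, 3.14].

INTERFACE

Orientations are given as a 3x3 rotation matrix whose columns are the frame's x, y, z axes.
In Python, from workcell import sense, grab_frame, get_calibration, job_done gives the robot as it stands. The module is installed in compiled form; this text tells all that it offers.
- The arm moves only by the tool play_rows, never from a script. Its argument "rows" is a list of rows, each an object of numbers: "fingers": the opening, from -1 (shut) to 1 (fully open); "dx", "dy", "dz": the shift along the tool's x, y, z in units of 0.3 m (1.0 is 0.3 m); "spin": the turn about the tool's z in units of 360 degrees (1.0 is 360 degrees). In form: [{"fingers": .., "dx": .., "dy": .., "dz": .., "spin": ..}, ...]. A call has 1 to 12 rows; each row is the pose to reach, as a shift and turn from the pose commanded when the call began, along the tool's axes at that moment, turning the shorter way round; what a row does not reach only later rows make up. A row lasts 1/8 s, in which the tool goes at most 62.5 mm and 10.7 degrees, less where a joint would pass 70% of its speed; a pose out of reach is approached as far as the arm can. A call with a number of a shift or a turn outside -1 to 1 is refused whole. A call with a gripper value outside its range is refused whole. The fingers move at their own pace and stop on an object; the grip force is fixed at half the most. Time passes only in rows, so rows that repeat a pose let the fingers close. It gives the time, the measured TCP pose, the force, the opening and the grip force at its end, in the units of the state.
- sense(): the state, without advancing time (a new reading comes with each control period).
- grab_frame(name): name is "side" or "top" or "wrist"; returns the picture (384x512x3 uint8, red, green, blue); there is no depth.
- get_calibration(name): a dict with "intrinsics" (3x3 intrinsics, pixels), "k1" (the pictures are not rectified: a ray, as slopes to the right and down, at radius r is drawn at 1 + k1 r^2 times it, then the intrinsics apply), "R" (3x3) and "t" (3): a world point X has camera coordinates R X + t. Camera axes: x right, y down, z forward; pixel columns grow to the right and rows downward; lengths in m; the calibration is good to about 2 mm. A picture is of the moment at which its call begins: read the wrist's pose just before it. get_calibration takes no time and is no camera call; for the wrist camera it gives the pose at the moment of the call.
- job_done(): hands the job in; it is judged then, once.
The state is a dict: "t": time; "joints": joint angles; "qvel": joint speeds; "tau": joint torques, N m; "tool_pos": TCP position; "tool_rot": TCP orientation; "wrist_force": force on the tool from outside, world axes, zero at the start; "moment": the same for the moment, N m; "finger_gap": opening from 0.0 (shut) to 1.0 (fully open); "finger_force": force on a finger pad.
Only numpy, scipy, OpenCV 4.12 (cv2) and the standard library are available. Lean on these libraries where they do the work, as an engineer would, in place of code of your own. Each camera call takes 0.05 s, during which the arm holds its last target. There are 200 camera calls.

## Working session

There is one attempt and no reset: what is moved stays moved. The work goes in short steps, Python scripts to look and compute and a tool call to move; the robot and the scene stay as the last step left them, time stands still between calls to the robot, and variables do not carry over. Pictures are saved under pics/ and viewed, at most 14 in all, crops included, and the job is handed in when it is done.

Besides the shell and the picture viewer there is one more tool, called as name([rows], argument=value, ...), one row to a line, values as JSON. play_rows: Moves the arm, as the interface text tells. Its arguments: {"type":"object","properties":{"rows":{"type":"array","items":{"type":"object","properties":{"fingers":{"type":"number"},"dx":{"type":"number","minimum":-1,"maximum":1},"dy":{"type":"number","minimum":-1,"maximum":1},"dz":{"type":"number","minimum":-1,"maximum":1},"spin":{"type":"number","minimum":-1,"maximum":1}}}}},"required":["rows"]}

```bash
mkdir -p pics; ls; python3 - <<'E'
from workcell import *
import cv2,numpy as np
for n in ("top","side"):
    im=grab_frame(n); cv2.imwrite(f"pics/{n}0.png",cv2.cvtColor(im,cv2.COLOR_RGB2BGR))
np.set_printoptions(precision=4,suppress=True)
for n in ("top","side","wrist"):
    print(n,{k:np.array(v) for k,v in get_calibration(n).items()})
s=sense(); print(s)
E
```

```text
pics
top {'intrinsics': array([[445.7456,   0.    , 262.1654],
       [  0.    , 445.7456, 185.2572],
       [  0.    ,   0.    ,   1.    ]]), 'k1': array(-0.1258), 'R': array([[-0.0167, -0.9996, -0.0213],
       [-0.9961,  0.0185, -0.0866],
       [ 0.087 ,  0.0198, -0.996 ]]), 't': array([0.0097, 0.5503, 1.3807])}
side {'intrinsics': array([[433.6662,   0.    , 253.9448],
       [  0.    , 433.6662, 195.2309],
       [  0.    ,   0.    ,   1.    ]]), 'k1': array(-0.0338), 'R': array([[-0.8844, -0.4665, -0.0105],
       [-0.3231,  0.6285, -0.7075],
       [ 0.3367, -0.6224, -0.7066]]), 't': array([0.4598, 0.2419, 0.9513])}
wrist {'intrinsics': array([[269.4819,   0.    , 258.4247],
       [  0.    , 269.4819, 194.12  ],
       [  0.    ,   0.    ,   1.    ]]), 'k1': array(-0.0141), 'R': array([[ 0.4313, -0.9022, -0.0022],
       [-0.8555, -0.4098,  0.3166],
       [-0.2865, -0.1347, -0.9486]]), 't': array([-0.6493, -0.0409,  0.3818])}
{'t': 0.1, 'joints': array([-1.2991,  0.2458,  1.5589,  0.    ,  1.3387, -0.1741]), 'qvel': array([ 0.0001,  0.0011, -0.0019,  0.0006, -0.001 ,  0.0011]), 'tau': array([  0.0006, -43.0672, -32.7129,  -0.    ,   0.0029,  -0.    ]), 'tool_pos': array([ 0.2801, -0.586 ,  0.2303]), 'tool_rot': array([[ 0.9023,  0.4312, -0.0005],
       [ 0.4312, -0.9023,  0.0018],
       [ 0.0003, -0.0018, -1.    ]]), 'wrist_force': array([-0.4687,  0.2902, -0.4287]), 'moment': array([0.0254, 0.0044, 0.0248]), 'finger_force': 0.0, 'finger_gap': 0.9993515360312785}
```

View pics/top0.png

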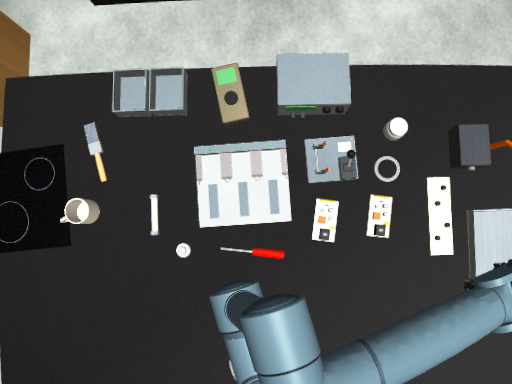

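View pics/side0.png

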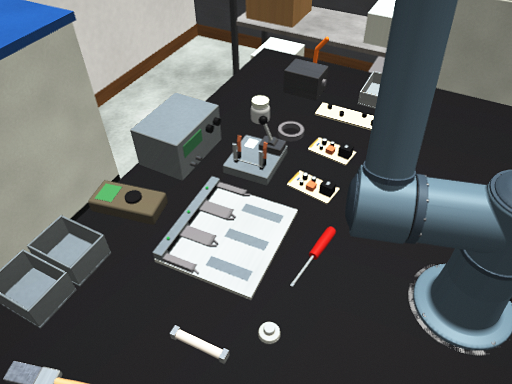

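Top view: boards at about (326,220) and (379,216), with their relays at the bottom (-x). The rack is at (242,185), the supply at (331,158), the fuse at (155,215), the knob at (183,250) and the tape at (387,168). I'll zoom in for precise pixels.

```bash
cat > h.py <<'E'
from workcell import *
import cv2,numpy as np
from scipy.optimize import least_squares
np.set_printoptions(precision=4,suppress=True)
def cal(n):
    c=get_calibration(n); return {k:np.array(v,float) for k,v in c.items()}
def proj(c,X):
    p=np.atleast_2d(X)@c["R"].T+c["t"]; s=p[:,:2]/p[:,2:]
    s=s*(1+c["k1"]*(s**2).sum(1,keepdims=True)); K=c["intrinsics"]
    return s*[K[0,0],K[1,1]]+[K[0,2],K[1,2]]
def onz(c,uv,z):
    "world points of pixels at height z"
    K=c["intrinsics"]
    s=cv2.undistortPoints(np.array(uv,float).reshape(-1,1,2),K,np.array([c["k1"],0,0,0.])).reshape(-1,2)
    d=np.c_[s,np.ones(len(s))]@c["R"]; o=-c["R"].T@c["t"]
    return o+d*((z-o[2])/d[:,2])[:,None]
def tri(cs,uvs):
    f=lambda X:np.concatenate([proj(c,X)[0]-u for c,u in zip(cs,uvs)])
    r=least_squares(f,[.5,0,.03]); return r.x,np.abs(r.fun).max()
def crop(im,x0,y0,x1,y1,k):
    return cv2.resize(im[y0:y1,x0:x1],None,fx=k,fy=k,interpolation=cv2.INTER_CUBIC)
E
python3 - <<'E'
import cv2,numpy as np
from h import crop
t=cv2.imread("pics/top0.png");s=cv2.imread("pics/side0.png")
cv2.imwrite("pics/c1.png",crop(t,190,125,400,275,3.8))
cv2.imwrite("pics/c2.png",crop(s,150,100,370,260,3.6))
E
```

```text
(no output)
```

View pics/c1.png

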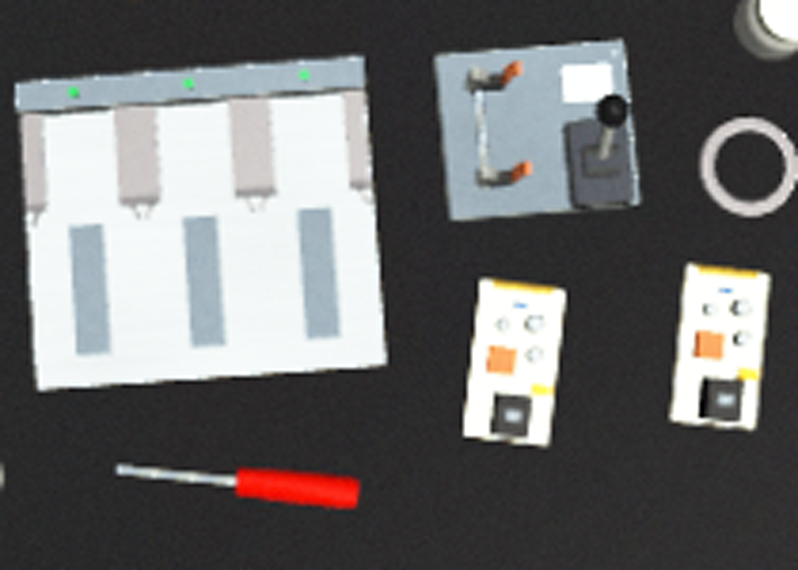

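View pics/c2.png

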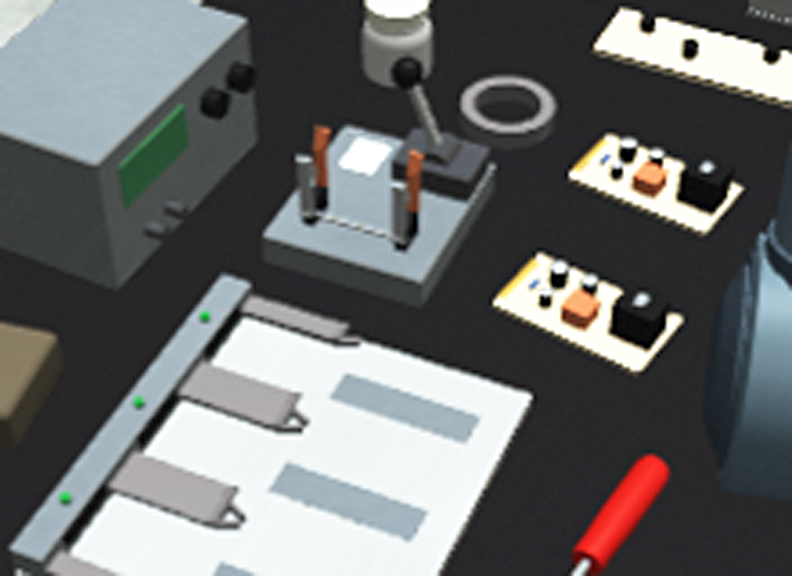

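The crops show two boards with relays and the lever leaning away (on). The copper prongs are on the -y side and the grey jaw is on the +y side. Next I triangulate from the two views.

```bash
python3 - <<'E'
from h import *
T=cal("top");S=cal("side")
tp=lambda p:(np.array(p,float)+.5)/3.8-.5+[190,125]
sp=lambda p:(np.array(p,float)+.5)/3.6-.5+[150,100]
P={ # name: top px, side px
"b1 noseL":((482,278),(493,303)),"b1 noseR":((566,289),(538,252)),"b1 tailR":((549,446),(684,318)),"b1 tailL":((463,436),(640,372)),
"b2 noseL":((687,262),(569,175)),"b2 noseR":((770,271),(608,133)),"b2 tailR":((757,431),(743,187)),"b2 tailL":((669,421),(706,234)),
"sup nL":((450,221),(420,283)),"sup nR":((640,204),(497,165)),"sup fL":((434,54),(265,238)),
"rack nR":((386,364),(532,396)),"stopR far":((363,57),(222,275)),"stopR near":((367,90),(250,290)),"ball":((611,110),(406,72)),"copper near":((526,166),(415,155)),"copper far":((516,68),(321,129)),
"jaw near":((484,172),(398,188)),"jaw far":((473,80),(303,158)),"led0":((305,74),(205,317)),"led1":((189,83),(139,403)),"led2":((74,92),(65,498))}
X={}
for k,(a,b) in P.items():
    X[k],e=tri([T,S],[tp(a),sp(b)]); print(k,X[k],round(e,2))
for n,z,px in (("rackfront",.012,[(38,389),(386,364)]),("b1",.006,[(482,278),(566,289),(549,446),(463,436)]),("b2",.006,[(687,262),(770,271),(757,431),(669,421)]),("sup",.03,[(434,54),(623,39),(640,204),(450,221)]),("rel1",.04,[(513,415)]),("rel2",.04,[(722,398)]),("walltop near",.038,[(18,112),(367,90)])):
    q=onz(T,tp(px),z); print(n,q[:,:2].tolist() and np.round(q[:,:2],4).tolist(), "mean",q.mean(0)[:2])
    if len(q)==4:
        print("  yaw sides",np.degrees(np.arctan2(*(q[0]-q[3])[1::-1])),np.degrees(np.arctan2(*(q[1]-q[2])[1::-1])),"len",np.linalg.norm(q[0]-q[3]),np.linalg.norm(q[0]-q[1]))
    elif len(q)==2: print("  yaw",np.degrees(np.arctan2((q[0]-q[1])[1],(q[0]-q[1])[0]))-90,np.linalg.norm(q[0]-q[1]))
print("knob",onz(T,[(183,250)],.026),"fuse",onz(T,[(154,197),(155.5,233)],.015),"tape",onz(T,[(387,168)],.02))
E
```

```text
b1 noseL [ 0.5076 -0.1726  0.0026] 0.4
b1 noseR [ 0.4983 -0.2422  0.0049] 0.03
b1 tailR [ 0.3673 -0.2246  0.0034] 0.07
b1 tailL [ 0.3767 -0.153   0.0044] 0.2
b2 noseL [ 0.517  -0.3463  0.0035] 0.65
b2 noseR [ 0.5086 -0.4166  0.0037] 0.45
b2 tailR [ 0.3767 -0.4     0.0034] 0.22
b2 tailL [ 0.3854 -0.3259  0.0044] 0.23
sup nL [ 0.5559 -0.1441  0.0268] 0.21
sup nR [ 0.5653 -0.3031  0.0273] 0.38
sup fL [ 0.6938 -0.1361  0.0248] 0.68
rack nR [ 0.4376 -0.09    0.0082] 0.24
stopR far [ 0.693  -0.0751  0.0342] 0.08
stopR near [ 0.668  -0.0772  0.0271] 0.58
ball [ 0.6302 -0.2635  0.1255] 0.06
copper near [ 0.5901 -0.1994  0.1013] 0.22
copper far [ 0.6688 -0.1934  0.1032] 0.06
jaw near [ 0.5875 -0.1668  0.0933] 0.03
jaw far [ 0.6625 -0.1582  0.101 ] 0.86
led0 [ 0.6786 -0.0269  0.0369] 0.11
led1 [0.673  0.0694 0.0371] 0.09
led2 [0.6678 0.1655 0.0379] 0.01
rackfront [[0.4222, 0.2009], [0.4383, -0.0896]] mean [0.4303 0.0557]
  yaw 3.1849973008013848 0.2909565499553968
b1 [[0.5087, -0.1718], [0.4982, -0.242], [0.3676, -0.2242], [0.3774, -0.1527]] mean [ 0.438  -0.1977]
  yaw sides -8.27725612694802 -7.79354220707679 len 0.13275682062830774 0.07104749322185439
b2 [[0.5189, -0.345], [0.5099, -0.4154], [0.3761, -0.3995], [0.3862, -0.3253]] mean [ 0.4478 -0.3713]
  yaw sides -8.424137780801846 -6.800565584694463 len 0.13414850446243842 0.07102464780250305
sup [[0.695, -0.1346], [0.7051, -0.2932], [0.5662, -0.3022], [0.555, -0.1442]] mean [ 0.6303 -0.2185]
  yaw sides 3.906465216476863 3.6730631300576633 len 0.1403558137066314 0.15896397179949415
rel1 [[0.3948, -0.1908]] mean [ 0.3948 -0.1908]
rel2 [[0.4049, -0.3625]] mean [ 0.4049 -0.3625]
walltop near [[0.652, 0.2124], [0.6643, -0.0778]] mean [0.6581 0.0673]
  yaw 2.4314374538671757 0.2904124080513348
knob [[0.3508 0.252  0.026 ]] fuse [[0.5199 0.3476 0.015 ]
 [0.4048 0.3426 0.015 ]] tape [[ 0.5985 -0.3984  0.02  ]]
```

```bash
cat >> h.py <<'E'
def rows(*tg):
    "tg: (x,y,z,yawdeg) of tool x axis -> row numbers"
    s=sense(); R=np.array(s["tool_rot"]); p=np.array(s["tool_pos"]); yaw=np.degrees(np.arctan2(R[1,0],R[0,0]))
    Rn=np.array([[np.cos(a:=np.radians(yaw)),np.sin(a),0],[np.sin(a),-np.cos(a),0],[0,0,-1]])
    print("t %.1f pos %s yaw %.2f gap %.3f F %s q6 %.2f"%(s["t"],p.round(4),yaw,s["finger_gap"],np.array(s["wrist_force"]).round(1),s["joints"][5]))
    for t in tg:
        d=Rn.T@(np.array(t[:3])-p)/.3; sp=((yaw-t[3]+180)%360-180)/360
        print("dx %.4f dy %.4f dz %.4f spin %.4f"%(*d,sp))
E
python3 -c "
from h import *
rows((.675,-.262,.231,3.8),(.675,-.262,.108,3.8))"
```

```text
t 0.1 pos [ 0.2801 -0.586   0.2303] yaw 25.54 gap 0.999 F [-0.5  0.3 -0.4] q6 -0.17
dx 1.6532 dy -0.4068 dz -0.0024 spin 0.0604
dx 1.6532 dy -0.4068 dz 0.4076 spin 0.0604
```

play_rows([
  {"fingers":-1,"dx":0.8,"dy":-0.2,"dz":0,"spin":0},
  {"fingers":-1,"dx":0.8,"dy":-0.2,"dz":0,"spin":0},
  {"fingers":-1,"dx":0.8,"dy":-0.2,"dz":0,"spin":0},
  {"fingers":-1,"dx":0.8,"dy":-0.2,"dz":0,"spin":0.06},
  {"fingers":-1,"dx":0.8,"dy":-0.2,"dz":0,"spin":0.06},
  {"fingers":-1,"dx":0.8,"dy":-0.2,"dz":0,"spin":0.06},
  {"fingers":-1,"dx":0.8,"dy":-0.2,"dz":0,"spin":0.06},
])

```text
t: 0.98
tool_pos: [0.4704, -0.4292, 0.231]
tool_rot: [[0.998, 0.07, -0.0], [0.07, -0.998, 0.0], [-0.0, -0.0, -1.0]]
wrist_force: [0.5, 0.2, -0.4]
finger_gap: 0.0
finger_force: 0.0
```

```bash
python3 -c "
from h import *
rows((.675,-.262,.231,3.8),(.675,-.262,.108,3.8))"
```

```text
t 1.0 pos [ 0.4704 -0.4292  0.231 ] yaw 4.03 gap 0.000 F [ 0.5  0.2 -0.4] q6 0.58
dx 0.7195 dy -0.5080 dz -0.0001 spin 0.0006
dx 0.7195 dy -0.5080 dz 0.4099 spin 0.0006
```

play_rows([
  {"fingers":-1,"dx":0.72,"dy":-0.508,"dz":0},
  {"fingers":-1,"dx":0.72,"dy":-0.508,"dz":0},
  {"fingers":-1,"dx":0.72,"dy":-0.508,"dz":0},
  {"fingers":-1,"dx":0.72,"dy":-0.508,"dz":0},
  {"fingers":-1,"dx":0.72,"dy":-0.508,"dz":0},
  {"fingers":-1,"dx":0.72,"dy":-0.508,"dz":0.2},
  {"fingers":-1,"dx":0.72,"dy":-0.508,"dz":0.41},
  {"fingers":-1,"dx":0.72,"dy":-0.508,"dz":0.41},
])

```text
$.rows[0]: bad value
```

play_rows([
  {"fingers":-1,"dx":-0.05,"dy":0,"dz":0},
  {"fingers":-1,"dx":-0.1,"dy":0,"dz":0},
  {"fingers":-1,"dx":-0.15,"dy":0,"dz":0},
  {"fingers":-1,"dx":-0.2,"dy":0,"dz":0},
  {"fingers":-1,"dx":-0.25,"dy":0,"dz":0},
  {"fingers":-1,"dx":-0.3,"dy":0,"dz":0},
  {"fingers":-1,"dx":-0.31,"dy":0,"dz":0},
  {"fingers":-1,"dx":-0.31,"dy":0,"dz":0},
])

```text
$.rows[0]: bad value
```

play_rows([
  {"fingers":-1,"dx":0.72,"dy":-0.508,"dz":0,"spin":0},
  {"fingers":-1,"dx":0.72,"dy":-0.508,"dz":0,"spin":0},
  {"fingers":-1,"dx":0.72,"dy":-0.508,"dz":0,"spin":0},
  {"fingers":-1,"dx":0.72,"dy":-0.508,"dz":0,"spin":0},
  {"fingers":-1,"dx":0.72,"dy":-0.508,"dz":0,"spin":0},
  {"fingers":-1,"dx":0.72,"dy":-0.508,"dz":0.2,"spin":0},
  {"fingers":-1,"dx":0.72,"dy":-0.508,"dz":0.41,"spin":0},
  {"fingers":-1,"dx":0.72,"dy":-0.508,"dz":0.41,"spin":0},
])

```text
t: 1.98
tool_pos: [0.6711, -0.261, 0.1011]
tool_rot: [[0.998, 0.068, -0.012], [0.068, -0.998, 0.007], [-0.011, -0.007, -1.0]]
wrist_force: [-1.5, 0.5, -0.2]
finger_gap: 0.0
finger_force: 0.0
```

play_rows([
  {"fingers":-1,"dx":-0.05,"dy":0,"dz":0,"spin":0},
  {"fingers":-1,"dx":-0.1,"dy":0,"dz":0,"spin":0},
  {"fingers":-1,"dx":-0.15,"dy":0,"dz":0,"spin":0},
  {"fingers":-1,"dx":-0.2,"dy":0,"dz":0,"spin":0},
  {"fingers":-1,"dx":-0.25,"dy":0,"dz":0,"spin":0},
  {"fingers":-1,"dx":-0.3,"dy":0,"dz":0,"spin":0},
  {"fingers":-1,"dx":-0.31,"dy":0,"dz":0,"spin":0},
  {"fingers":-1,"dx":-0.31,"dy":0,"dz":0,"spin":0},
])

```text
t: 2.98
tool_pos: [0.5849, -0.2692, 0.1102]
tool_rot: [[0.998, 0.068, 0.006], [0.068, -0.998, -0.002], [0.006, 0.003, -1.0]]
wrist_force: [5.2, -1.7, 0.5]
finger_gap: 0.001
finger_force: 2.8
```

play_rows([
  {"fingers":-1,"dx":-0.03,"dy":0,"dz":0,"spin":0},
  {"fingers":-1,"dx":-0.03,"dy":0,"dz":0,"spin":0},
  {"fingers":-1,"dx":-0.03,"dy":0,"dz":0,"spin":0},
])

```text
t: 3.35
tool_pos: [0.584, -0.2694, 0.1108]
tool_rot: [[0.997, 0.067, 0.028], [0.067, -0.998, -0.005], [0.027, 0.007, -1.0]]
wrist_force: [40.1, -0.6, -16.8]
finger_gap: 0.0
finger_force: 19.2
```

```bash
python3 -c "
from h import *
rows((.60,-.262,.2,0),(.40,-.19,.2,-8))
im=cv2.cvtColor(grab_frame('top'),cv2.COLOR_RGB2BGR);im2=cv2.cvtColor(grab_frame('side'),cv2.COLOR_RGB2BGR);cv2.imwrite('pics/l.png',np.vstack([crop(im,290,100,512,290,3.0),crop(im2,180,80,402,90,3)]) if 0 else crop(im2,180,80,380,230,3))
cv2.imwrite('pics/top1.png',im)"
```

```text
t 3.4 pos [ 0.584  -0.2694  0.1108] yaw 3.84 gap 0.000 F [ 40.1  -0.6 -16.8] q6 0.89
dx 0.0547 dy -0.0211 dz -0.2972 spin 0.0107
dx -0.5944 dy -0.3052 dz -0.2972 spin 0.0329
```

View pics/l.png

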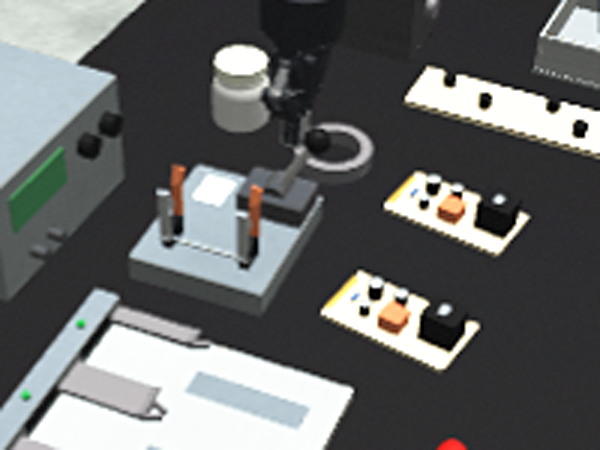

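The lever is against its off stop (40 N). The side view shows it leaning toward the robot, with both boards undisturbed. I back off and go to board 1.

play_rows([
  {"fingers":-1,"dx":0.06,"dy":0,"dz":0,"spin":0},
  {"fingers":-1,"dx":0.06,"dy":0,"dz":-0.2,"spin":0},
  {"fingers":-1,"dx":0.06,"dy":0,"dz":-0.3,"spin":0},
  {"fingers":1,"dx":-0.4,"dy":-0.3,"dz":-0.3,"spin":0.033},
  {"fingers":1,"dx":-0.56,"dy":-0.305,"dz":-0.3,"spin":0.033},
  {"fingers":1,"dx":-0.56,"dy":-0.305,"dz":-0.3,"spin":0.033},
  {"fingers":1,"dx":-0.56,"dy":-0.305,"dz":-0.3,"spin":0.033},
  {"fingers":1,"dx":-0.56,"dy":-0.305,"dz":-0.3,"spin":0.033},
  {"fingers":1,"dx":-0.56,"dy":-0.305,"dz":-0.3,"spin":0.033},
  {"fingers":1,"dx":-0.56,"dy":-0.305,"dz":-0.3,"spin":0.033},
])

```text
t: 4.7
tool_pos: [0.401, -0.1897, 0.1985]
tool_rot: [[0.99, -0.138, 0.0], [-0.138, -0.99, -0.0], [0.0, 0.0, -1.0]]
wrist_force: [0.0, -1.3, 0.1]
finger_gap: 1.002
finger_force: 0.0
```

```bash
python3 -c "
from h import *
rows((.3948,-.1908,.1,-8))
c=cal('wrist');im=cv2.cvtColor(grab_frame('wrist'),cv2.COLOR_RGB2BGR);im2=cv2.cvtColor(grab_frame('top'),cv2.COLOR_RGB2BGR)
L=lambda l:np.array(l)
a=np.radians(-8);x=L([np.cos(a),np.sin(a),0]);y=L([-np.sin(a),np.cos(a),0]);o=L([.438,-.1977,0])
for i,j in((65,35),(65,-35),(-65,-35),(-65,35)):cv2.circle(im,tuple(int(v) for v in proj(c,o+x*i/1e3+y*j/1e3+[0,0,.006])[0].round()),2,(0,0,255),-1)
for i,j in((-26,15),(-26,-15),(-62,-15),(-62,15)):cv2.circle(im,tuple(int(v) for v in proj(c,o+x*i/1e3+y*j/1e3+[0,0,.04])[0].round()),2,(0,255,0),-1)
w=crop(im,0,0,512,384,1.15);v=crop(im2,230,100,512,384,.0+1.0);v=crop(im2,256,100,512,292,.82)
cv2.imwrite('pics/w1.png',w);cv2.imwrite('pics/top2.png',im2)"
```

```text
t 4.7 pos [ 0.401  -0.1897  0.1985] yaw -7.93 gap 1.002 F [ 0.  -1.3  0.1] q6 1.01
dx -0.0201 dy 0.0065 dz 0.3284 spin 0.0002
```

View pics/w1.png

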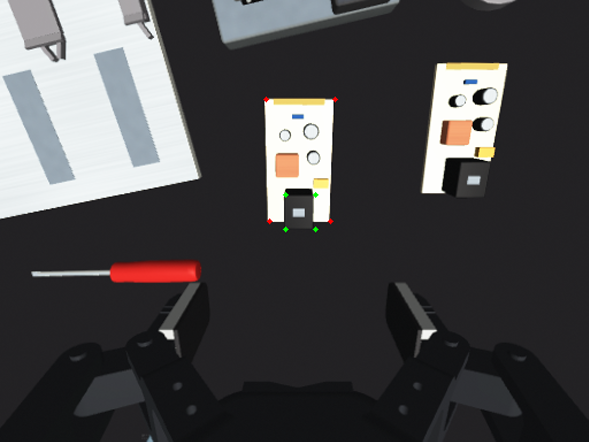

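View pics/top2.png

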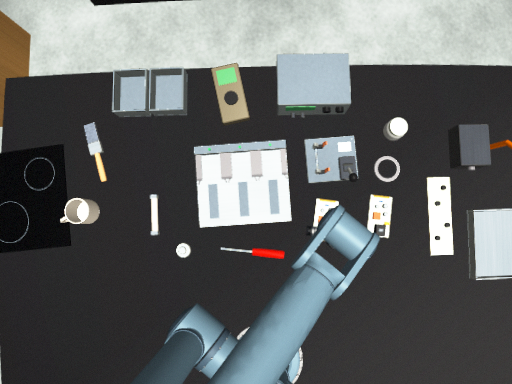

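The wrist overlay of the board model matches within about 1 mm. The second top view confirms only two boards are present. I descend and grip board 1's relay.

play_rows([
  {"fingers":1,"dx":-0.02,"dy":0.005,"dz":0.2,"spin":0},
  {"fingers":1,"dx":-0.02,"dy":0.005,"dz":0.4,"spin":0},
  {"fingers":1,"dx":-0.02,"dy":0.005,"dz":0.6,"spin":0},
  {"fingers":1,"dx":-0.02,"dy":0.005,"dz":0.615,"spin":0},
  {"fingers":1,"dx":-0.02,"dy":0.005,"dz":0.615,"spin":0},
  {"fingers":-1,"dx":-0.02,"dy":0.005,"dz":0.615,"spin":0},
  {"fingers":-1,"dx":-0.02,"dy":0.005,"dz":0.615,"spin":0},
  {"fingers":-1,"dx":-0.02,"dy":0.005,"dz":0.615,"spin":0},
  {"fingers":-1,"dx":-0.02,"dy":0.005,"dz":0.615,"spin":0},
  {"fingers":-1,"dx":-0.02,"dy":0.005,"dz":0.615,"spin":0},
])

```text
t: 6.05
tool_pos: [0.395, -0.1907, 0.0151]
tool_rot: [[0.99, -0.138, 0.001], [-0.138, -0.99, -0.001], [0.002, 0.001, -1.0]]
wrist_force: [-0.8, 1.2, 8.8]
finger_gap: 0.342
finger_force: 61.6
```

```bash
python3 -c "
from h import *
rows((.395,-.1907,.085,-8),(.4561,-.0392,.085,3.15))"
```

```text
t 6.0 pos [ 0.395  -0.1907  0.0151] yaw -7.93 gap 0.342 F [-0.8  1.2  8.8] q6 1.00
dx -0.0001 dy 0.0002 dz -0.2331 spin 0.0002
dx 0.1320 dy -0.5281 dz -0.2331 spin -0.0308
```

play_rows([
  {"fingers":-1,"dx":0,"dy":0,"dz":-0.1,"spin":0},
  {"fingers":-1,"dx":0,"dy":0,"dz":-0.233,"spin":0},
  {"fingers":-1,"dx":0,"dy":0,"dz":-0.233,"spin":0},
  {"fingers":-1,"dx":0.04,"dy":-0.17,"dz":-0.233,"spin":-0.01},
  {"fingers":-1,"dx":0.08,"dy":-0.34,"dz":-0.233,"spin":-0.02},
  {"fingers":-1,"dx":0.132,"dy":-0.528,"dz":-0.233,"spin":-0.031},
  {"fingers":-1,"dx":0.132,"dy":-0.528,"dz":-0.233,"spin":-0.031},
  {"fingers":-1,"dx":0.132,"dy":-0.528,"dz":-0.233,"spin":-0.031},
  {"fingers":-1,"dx":0.132,"dy":-0.528,"dz":-0.233,"spin":-0.031},
])

```text
t: 7.18
tool_pos: [0.4546, -0.0394, 0.0831]
tool_rot: [[0.999, 0.054, -0.001], [0.054, -0.999, 0.0], [-0.001, -0.0, -1.0]]
wrist_force: [0.7, -0.3, -1.4]
finger_gap: 0.336
finger_force: 60.4
```

```bash
cat > ov.py <<'E'
from h import *
import sys
rows(); s=sense(); p=np.array(s["tool_pos"]); R=np.array(s["tool_rot"])
c=cal('wrist');im=cv2.cvtColor(grab_frame('wrist'),cv2.COLOR_RGB2BGR)
def dots(pts,col):
    for q in proj(c,np.array(pts,float)): cv2.circle(im,tuple(int(v) for v in q.round()),2,col,-1)
a=np.radians(3.15);x=np.array([np.cos(a),np.sin(a),0]);y=np.array([-np.sin(a),np.cos(a),0]);O=np.array([.5797,.0638,0])
W=lambda i,j,z:O+x*i/1e3+y*j/1e3+[0,0,z/1e3]
dots([W(i,b+sgn*30,26) for b in(-96,0,96) for sgn in(-1,1) for i in(0,40,80)],(0,0,255))  # lip edges
dots([W(80,b,38) for b in(-144,-48,48,144)]+[W(-150,b,12) for b in(-144,144)],(255,0,255))
def held(dx):  # board in hand, relay at tool + dx; underside z
    tx=R[:,0]; ty=-R[:,1]; z0=np.array([p[0],p[1],p[2]-.0151]); return [z0+tx*(44+dx+i)/1e3+ty*j/1e3+[0,0,.006] for i,j in((65,35),(65,-35),(-65,35),(-65,-35))]
dots(held(0),(0,255,0))
cv2.imwrite(sys.argv[1],crop(im,0,0,512,384,1.5))
E
python3 ov.py pics/w2.png
```

```text
t 7.2 pos [ 0.4546 -0.0394  0.0831] yaw 3.11 gap 0.336 F [ 0.7 -0.3 -1.4] q6 1.18
```

View pics/w2.png

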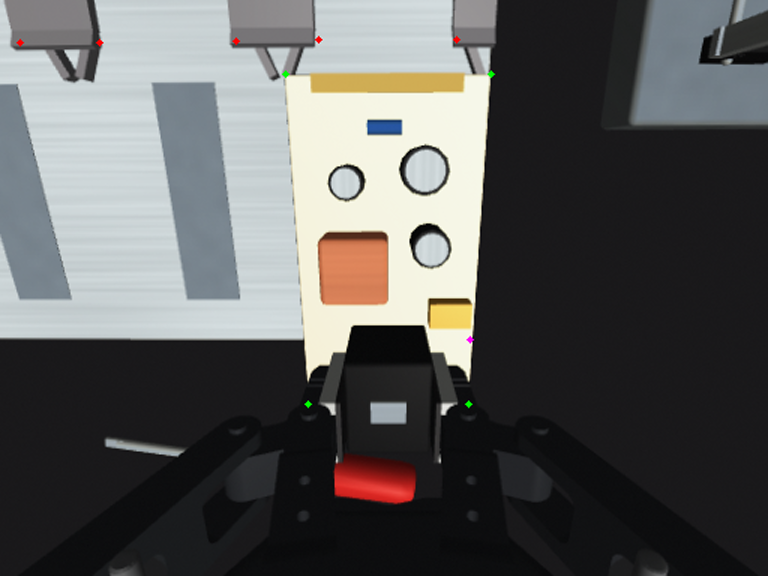

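The held board matches its model. The rack guides sit about 2.4 mm to +y and 2.5 mm nearer than predicted, so I correct for that and lower onto the deck.

play_rows([
  {"fingers":-1,"dx":-0.006,"dy":-0.008,"dz":0.08,"spin":0},
  {"fingers":-1,"dx":-0.006,"dy":-0.008,"dz":0.15,"spin":0},
  {"fingers":-1,"dx":-0.006,"dy":-0.008,"dz":0.184,"spin":0},
  {"fingers":-1,"dx":-0.006,"dy":-0.008,"dz":0.184,"spin":0},
  {"fingers":-1,"dx":-0.006,"dy":-0.008,"dz":0.184,"spin":0},
])

```text
t: 7.85
tool_pos: [0.4537, -0.0367, 0.029]
tool_rot: [[0.998, 0.056, 0.001], [0.056, -0.998, -0.0], [0.001, 0.0, -1.0]]
wrist_force: [0.1, 0.1, -1.7]
finger_gap: 0.337
finger_force: 60.8
```

```bash
python3 ov.py pics/w3.png; python3 -c "
import cv2;from h import *
cv2.imwrite('pics/w3c.png',crop(cv2.imread('pics/w3.png'),240,0,560,240,2))"
```

```text
t 7.8 pos [ 0.4537 -0.0367  0.029 ] yaw 3.18 gap 0.337 F [ 0.1  0.1 -1.7] q6 1.18
```

View pics/w3c.png

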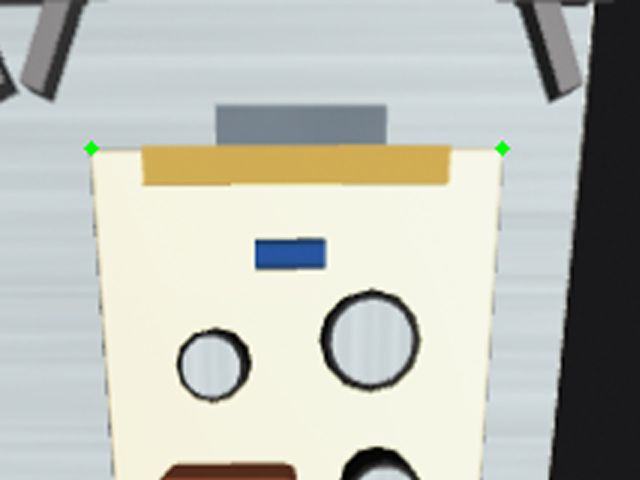

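The lead-ins are about 0.8 mm to the right of centre. I trim that, lower 1 mm and slide in.

play_rows([
  {"fingers":-1,"dx":0,"dy":0.0025,"dz":0.004,"spin":0},
  {"fingers":-1,"dx":0.04,"dy":0.0025,"dz":0.004,"spin":0},
  {"fingers":-1,"dx":0.07,"dy":0.0025,"dz":0.004,"spin":0},
  {"fingers":-1,"dx":0.1,"dy":0.0025,"dz":0.004,"spin":0},
  {"fingers":-1,"dx":0.14,"dy":0.0025,"dz":0.004,"spin":0},
  {"fingers":-1,"dx":0.18,"dy":0.0025,"dz":0.004,"spin":0},
  {"fingers":-1,"dx":0.22,"dy":0.0025,"dz":0.004,"spin":0},
  {"fingers":-1,"dx":0.26,"dy":0.0025,"dz":0.004,"spin":0},
  {"fingers":-1,"dx":0.3,"dy":0.0025,"dz":0.004,"spin":0},
  {"fingers":-1,"dx":0.3,"dy":0.0025,"dz":0.004,"spin":0},
])

```text
t: 9.15
tool_pos: [0.5442, -0.032, 0.0275]
tool_rot: [[0.998, 0.056, 0.001], [0.056, -0.998, -0.0], [0.001, 0.0, -1.0]]
wrist_force: [-0.4, 0.3, -2.4]
finger_gap: 0.337
finger_force: 60.8
```

play_rows([
  {"fingers":-1,"dx":0.015,"dy":0,"dz":0.001,"spin":0},
  {"fingers":-1,"dx":0.03,"dy":0,"dz":0.001,"spin":0},
  {"fingers":-1,"dx":0.035,"dy":0,"dz":0.001,"spin":0},
  {"fingers":-1,"dx":0.04,"dy":0,"dz":0.001,"spin":0},
  {"fingers":-1,"dx":0.043,"dy":0,"dz":0.001,"spin":0},
  {"fingers":-1,"dx":0.043,"dy":0,"dz":0.001,"spin":0},
])

```text
t: 9.9
tool_pos: [0.5562, -0.0312, 0.0271]
tool_rot: [[0.998, 0.056, 0.0], [0.056, -0.998, 0.0], [0.0, 0.0, -1.0]]
wrist_force: [-1.6, -0.7, 2.8]
finger_gap: 0.341
finger_force: 61.3
```

play_rows([
  {"fingers":-1,"dx":0.008,"dy":0,"dz":0,"spin":0},
  {"fingers":-1,"dx":0.014,"dy":0,"dz":0,"spin":0},
  {"fingers":-1,"dx":0.02,"dy":0,"dz":0,"spin":0},
  {"fingers":-1,"dx":0.02,"dy":0,"dz":0,"spin":0},
])

```text
t: 10.4
tool_pos: [0.5566, -0.031, 0.0268]
tool_rot: [[0.998, 0.057, -0.015], [0.057, -0.998, 0.0], [-0.015, -0.001, -1.0]]
wrist_force: [-26.7, -3.9, 24.0]
finger_gap: 0.338
finger_force: 64.3
```

The board stops firmly at x=.5566 (27 N), so it is home. I release it and go to board 2.

play_rows([
  {"fingers":-1,"dx":-0.018,"dy":0,"dz":0,"spin":0},
  {"fingers":1,"dx":-0.018,"dy":0,"dz":0,"spin":0},
  {"fingers":1,"dx":-0.018,"dy":0,"dz":0,"spin":0},
  {"fingers":1,"dx":-0.018,"dy":0,"dz":0,"spin":0},
  {"fingers":1,"dx":-0.018,"dy":0,"dz":-0.15,"spin":0},
  {"fingers":1,"dx":-0.018,"dy":0,"dz":-0.35,"spin":0},
  {"fingers":1,"dx":-0.018,"dy":0,"dz":-0.55,"spin":0},
  {"fingers":1,"dx":-0.018,"dy":0,"dz":-0.57,"spin":0},
])

```text
t: 11.4
tool_pos: [0.56, -0.0318, 0.2041]
tool_rot: [[0.998, 0.056, 0.011], [0.056, -0.998, -0.003], [0.011, 0.003, -1.0]]
wrist_force: [0.7, -0.8, 0.2]
finger_gap: 1.0
finger_force: 0.0
```

```bash
python3 -c "
from h import *
rows((.4049,-.3625,.198,-7.6))"
```

```text
t 11.4 pos [ 0.56   -0.0318  0.2041] yaw 3.24 gap 1.000 F [ 0.7 -0.8  0.2] q6 1.26
dx -0.5785 dy 1.0712 dz 0.0202 spin 0.0301
```

play_rows([
  {"fingers":1,"dx":-0.575,"dy":1,"dz":0.01,"spin":0.03},
  {"fingers":1,"dx":-0.575,"dy":1,"dz":0.01,"spin":0.03},
  {"fingers":1,"dx":-0.575,"dy":1,"dz":0.01,"spin":0.03},
  {"fingers":1,"dx":-0.575,"dy":1,"dz":0.01,"spin":0.03},
  {"fingers":1,"dx":-0.575,"dy":1,"dz":0.01,"spin":0.03},
  {"fingers":1,"dx":-0.575,"dy":1,"dz":0.01,"spin":0.03},
  {"fingers":1,"dx":-0.575,"dy":1,"dz":0.01,"spin":0.03},
  {"fingers":1,"dx":-0.575,"dy":1,"dz":0.01,"spin":0.03},
])

```text
t: 12.4
tool_pos: [0.4013, -0.3395, 0.194]
tool_rot: [[0.991, -0.132, -0.001], [-0.132, -0.991, 0.002], [-0.001, -0.001, -1.0]]
wrist_force: [0.3, 0.6, -0.0]
finger_gap: 0.999
finger_force: 0.0
```

```bash
python3 -c "
from h import *
rows((.4049,-.3625,.0142,-7.6))
c=cal('wrist');im=cv2.cvtColor(grab_frame('wrist'),cv2.COLOR_RGB2BGR);im2=cv2.cvtColor(grab_frame('top'),cv2.COLOR_RGB2BGR)
L=lambda l:np.array(l)
a=np.radians(-7.6);x=L([np.cos(a),np.sin(a),0]);y=L([-np.sin(a),np.cos(a),0]);o=L([.4478,-.3713,0])
for i,j in((65,35),(65,-35),(-65,-35),(-65,35)):cv2.circle(im,tuple(int(v) for v in proj(c,o+x*i/1e3+y*j/1e3+[0,0,.006])[0].round()),2,(0,0,255),-1)
for i,j in((-26,15),(-26,-15),(-62,-15),(-62,15)):cv2.circle(im,tuple(int(v) for v in proj(c,o+x*i/1e3+y*j/1e3+[0,0,.04])[0].round()),2,(0,255,0),-1)
out=np.zeros((600,800,3),np.uint8);w=crop(im,100,40,500,240,2);out[:400]=w;v=crop(im2,140,125,400,190,3.07)[:200,:798];out[400:400+len(v),:v.shape[1]]=v
cv2.imwrite('pics/w4.png',out);cv2.imwrite('pics/top3.png',im2)"
```

```text
t 12.4 pos [ 0.4013 -0.3395  0.194 ] yaw -7.57 gap 0.999 F [ 0.3  0.6 -0. ] q6 0.78
dx 0.0219 dy 0.0744 dz 0.5994 spin 0.0001
```

View pics/w4.png

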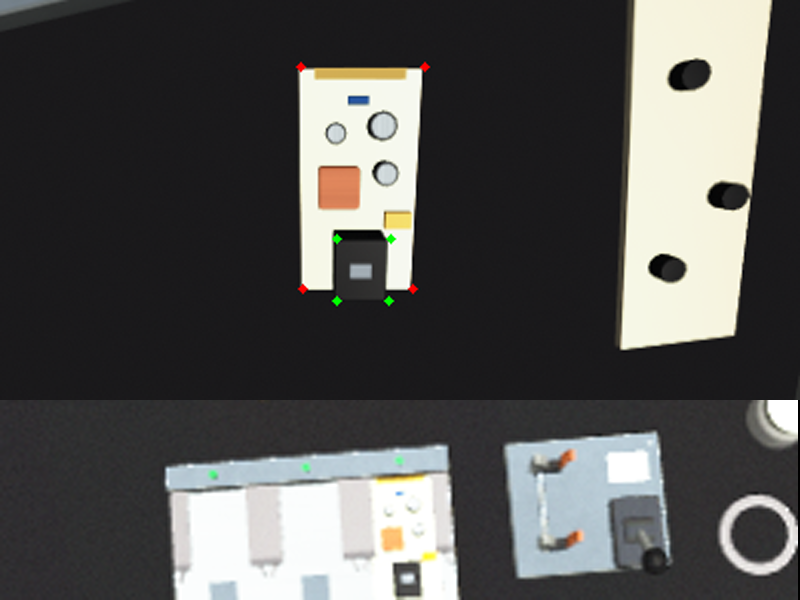

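Board 2 hasn't moved and board 1 is home. I grip board 2.

play_rows([
  {"fingers":1,"dx":0.022,"dy":0.07,"dz":0.2,"spin":0},
  {"fingers":1,"dx":0.022,"dy":0.07,"dz":0.4,"spin":0},
  {"fingers":1,"dx":0.022,"dy":0.07,"dz":0.57,"spin":0},
  {"fingers":1,"dx":0.022,"dy":0.07,"dz":0.597,"spin":0},
  {"fingers":1,"dx":0.022,"dy":0.07,"dz":0.597,"spin":0},
  {"fingers":-1,"dx":0.022,"dy":0.07,"dz":0.597,"spin":0},
  {"fingers":-1,"dx":0.022,"dy":0.07,"dz":0.597,"spin":0},
  {"fingers":-1,"dx":0.022,"dy":0.07,"dz":0.597,"spin":0},
  {"fingers":-1,"dx":0.022,"dy":0.07,"dz":0.597,"spin":0},
  {"fingers":-1,"dx":0.022,"dy":0.07,"dz":0.597,"spin":0},
])

```text
t: 13.75
tool_pos: [0.4057, -0.363, 0.0171]
tool_rot: [[0.991, -0.132, 0.001], [-0.132, -0.991, -0.002], [0.001, 0.002, -1.0]]
wrist_force: [-0.7, -0.1, 6.0]
finger_gap: 0.343
finger_force: 40.1
```

```bash
python3 -c "
from h import *
rows((.405,-.3625,.085,-7.6),(.4475,.0591,.085,3.2))"
```

```text
t 13.8 pos [ 0.4057 -0.363   0.0171] yaw -7.58 gap 0.343 F [-0.7 -0.1  6. ] q6 0.76
dx -0.0026 dy -0.0012 dz -0.2263 spin 0.0000
dx -0.0476 dy -1.4130 dz -0.2263 spin -0.0300
```

play_rows([
  {"fingers":-1,"dx":0,"dy":0,"dz":-0.1,"spin":0},
  {"fingers":-1,"dx":0,"dy":0,"dz":-0.3,"spin":0},
  {"fingers":-1,"dx":-0.025,"dy":-0.15,"dz":-0.3,"spin":0},
  {"fingers":-1,"dx":-0.045,"dy":-0.35,"dz":-0.3,"spin":0},
  {"fingers":-1,"dx":-0.08,"dy":-0.55,"dz":-0.3,"spin":0},
  {"fingers":-1,"dx":-0.1,"dy":-0.75,"dz":-0.3,"spin":0},
  {"fingers":-1,"dx":-0.125,"dy":-0.93,"dz":-0.3,"spin":0},
  {"fingers":-1,"dx":-0.125,"dy":-0.93,"dz":-0.3,"spin":-0.03},
  {"fingers":-1,"dx":-0.125,"dy":-0.93,"dz":-0.3,"spin":-0.03},
  {"fingers":-1,"dx":-0.125,"dy":-0.93,"dz":-0.3,"spin":-0.03},
])

```text
t: 15.0
tool_pos: [0.4046, -0.0809, 0.1058]
tool_rot: [[0.999, 0.053, -0.0], [0.053, -0.999, 0.0], [-0.0, -0.0, -1.0]]
wrist_force: [0.1, 0.4, -2.2]
finger_gap: 0.331
finger_force: 65.4
```

```bash
python3 -c "
from h import *
rows((.4475,.0591,.085,3.2))"
```

```text
t 15.0 pos [ 0.4046 -0.0809  0.1058] yaw 3.03 gap 0.331 F [ 0.1  0.4 -2.2] q6 1.04
dx 0.1675 dy -0.4584 dz 0.0692 spin -0.0005
```

play_rows([
  {"fingers":-1,"dx":0.05,"dy":-0.15,"dz":0,"spin":0},
  {"fingers":-1,"dx":0.1,"dy":-0.3,"dz":0,"spin":0},
  {"fingers":-1,"dx":0.1675,"dy":-0.458,"dz":0,"spin":-0.0005},
  {"fingers":-1,"dx":0.1675,"dy":-0.458,"dz":0.12,"spin":-0.0005},
  {"fingers":-1,"dx":0.1675,"dy":-0.458,"dz":0.24,"spin":-0.0005},
  {"fingers":-1,"dx":0.1675,"dy":-0.458,"dz":0.25,"spin":-0.0005},
  {"fingers":-1,"dx":0.1675,"dy":-0.458,"dz":0.25,"spin":-0.0005},
])

```text
t: 15.88
tool_pos: [0.4474, 0.0589, 0.0313]
tool_rot: [[0.998, 0.057, -0.0], [0.057, -0.998, 0.0], [-0.0, -0.0, -1.0]]
wrist_force: [-0.5, 0.3, -1.6]
finger_gap: 0.336
finger_force: 66.1
```

```bash
sed -i 's/-.0151\]/-.0171]/' ov.py; python3 ov.py pics/w5.png; python3 -c "
import cv2;from h import *
cv2.imwrite('pics/w5c.png',crop(cv2.imread('pics/w5.png'),240,0,560,240,2))"
```

```text
t 15.9 pos [0.4474 0.0589 0.0313] yaw 3.29 gap 0.336 F [-0.5  0.3 -1.6] q6 1.39
```

View pics/w5c.png

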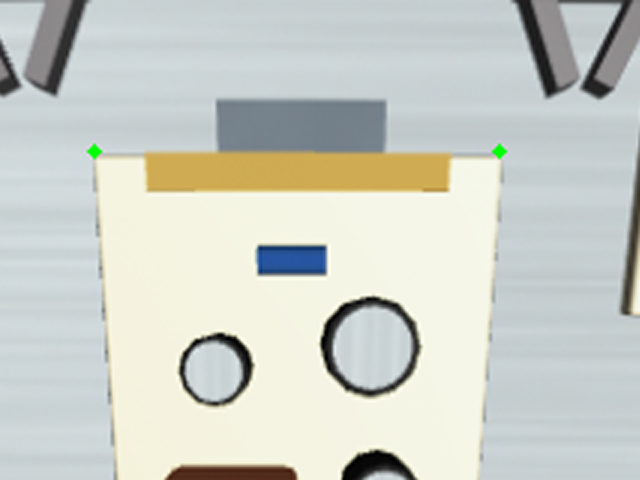

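Same picture as for bay 1, with the lead-ins about 0.7 mm to the right. I slide in.

play_rows([
  {"fingers":-1,"dx":0,"dy":0.0025,"dz":0.0065,"spin":0},
  {"fingers":-1,"dx":0.04,"dy":0.0025,"dz":0.0065,"spin":0},
  {"fingers":-1,"dx":0.07,"dy":0.0025,"dz":0.0065,"spin":0},
  {"fingers":-1,"dx":0.1,"dy":0.0025,"dz":0.0065,"spin":0},
  {"fingers":-1,"dx":0.14,"dy":0.0025,"dz":0.0065,"spin":0},
  {"fingers":-1,"dx":0.18,"dy":0.0025,"dz":0.0065,"spin":0},
  {"fingers":-1,"dx":0.22,"dy":0.0025,"dz":0.0065,"spin":0},
  {"fingers":-1,"dx":0.26,"dy":0.0025,"dz":0.0065,"spin":0},
  {"fingers":-1,"dx":0.3,"dy":0.0025,"dz":0.0065,"spin":0},
  {"fingers":-1,"dx":0.33,"dy":0.0025,"dz":0.0065,"spin":0},
  {"fingers":-1,"dx":0.335,"dy":0.0025,"dz":0.0065,"spin":0},
])

```text
t: 17.3
tool_pos: [0.5485, 0.0646, 0.029]
tool_rot: [[0.998, 0.059, 0.001], [0.059, -0.998, -0.0], [0.001, 0.0, -1.0]]
wrist_force: [0.2, -1.0, 1.3]
finger_gap: 0.339
finger_force: 66.4
```

play_rows([
  {"fingers":-1,"dx":0.008,"dy":0,"dz":0,"spin":0},
  {"fingers":-1,"dx":0.016,"dy":0,"dz":0,"spin":0},
  {"fingers":-1,"dx":0.024,"dy":0,"dz":0,"spin":0},
  {"fingers":-1,"dx":0.03,"dy":0,"dz":0,"spin":0},
  {"fingers":-1,"dx":0.03,"dy":0,"dz":0,"spin":0},
])

```text
t: 17.92
tool_pos: [0.5523, 0.065, 0.0289]
tool_rot: [[0.998, 0.06, -0.012], [0.06, -0.998, -0.001], [-0.012, 0.0, -1.0]]
wrist_force: [-20.5, -3.6, 18.4]
finger_gap: 0.332
finger_force: 68.9
```

Board 2 is home (stopped at .5523 with 20 N). I release it and go over the fuse.

play_rows([
  {"fingers":-1,"dx":-0.022,"dy":0,"dz":0,"spin":0},
  {"fingers":1,"dx":-0.022,"dy":0,"dz":0,"spin":0},
  {"fingers":1,"dx":-0.022,"dy":0,"dz":0,"spin":0},
  {"fingers":1,"dx":-0.022,"dy":0,"dz":0,"spin":0},
  {"fingers":1,"dx":-0.022,"dy":0,"dz":-0.15,"spin":0},
  {"fingers":1,"dx":-0.022,"dy":0,"dz":-0.35,"spin":0},
  {"fingers":1,"dx":-0.022,"dy":0,"dz":-0.55,"spin":0},
  {"fingers":1,"dx":-0.33,"dy":-0.9,"dz":-0.57,"spin":0},
  {"fingers":1,"dx":-0.33,"dy":-0.9,"dz":-0.57,"spin":0},
  {"fingers":1,"dx":-0.33,"dy":-0.9,"dz":-0.57,"spin":0},
  {"fingers":1,"dx":-0.33,"dy":-0.9,"dz":-0.57,"spin":0},
  {"fingers":1,"dx":-0.33,"dy":-0.9,"dz":-0.57,"spin":0},
])

```text
t: 19.42
tool_pos: [0.4404, 0.3314, 0.2002]
tool_rot: [[0.998, 0.062, 0.0], [0.062, -0.998, 0.001], [0.001, -0.001, -1.0]]
wrist_force: [0.4, -0.8, -0.6]
finger_gap: 1.001
finger_force: 0.0
```

```bash
python3 -c "
from h import *
rows((.4624,.3451,.1,2.5))
c=cal('wrist');im=cv2.cvtColor(grab_frame('wrist'),cv2.COLOR_RGB2BGR);im2=cv2.cvtColor(grab_frame('top'),cv2.COLOR_RGB2BGR)
for n,p,i in (('w',cal('wrist'),im),('t',cal('top'),im2)):
  uv=proj(p,[[.4624,.3451,.011]])[0]; print(n,uv)
  m=(i.min(2)>150)&(i.max(2).astype(int)-i.min(2)<40); 
  k,lab,st,ce=cv2.connectedComponentsWithStats(m.astype(np.uint8))
  for q in range(1,k):
    if np.hypot(*(ce[q]-uv))<60 and st[q,4]>60:
      r=cv2.minAreaRect(np.argwhere(lab==q)[:,::-1].astype(np.float32)); b=cv2.boxPoints(r); print(r)
      e=sorted([((b[j]+b[(j+1)%4])/2,np.linalg.norm(b[j]-b[(j+1)%4])) for j in range(4)],key=lambda t:t[1])[:2]
      X=onz(p,[e[0][0],e[1][0]],.018); d=X[0]-X[1]; print(X,'mid',X.mean(0),'len',np.linalg.norm(d),'yaw',np.degrees(np.arctan2(d[1],d[0])))
cv2.imwrite('pics/w6.png',im);cv2.imwrite('pics/top4.png',im2)"
```

```text
t 19.4 pos [0.4404 0.3314 0.2002] yaw 3.55 gap 1.001 F [ 0.4 -0.8 -0.6] q6 1.95
dx 0.0761 dy -0.0412 dz 0.3339 spin 0.0029
w [248.881  154.5151]
((243.59764099121094, 151.54017639160156), (18.185401916503906, 105.08319091796875), 0.5617053508758545)
[[0.527  0.3538 0.018 ]
 [0.399  0.349  0.018 ]] mid [0.463  0.3514 0.018 ] len 0.12803508825789242 yaw 2.140916834723675
t [155.0483 214.9593]
((153.87548828125, 204.50779724121094), (21.2086181640625, 6.923989772796631), 86.42366790771484)
[[0.5296 0.3494 0.018 ]
 [0.4618 0.3449 0.018 ]] mid [0.4957 0.3471 0.018 ] len 0.06787484239997872 yaw 3.7498753399767732
((154.0, 229.5), (9.0, 6.0), 90.0)
[[0.4303 0.3467 0.018 ]
 [0.4017 0.3467 0.018 ]] mid [0.416  0.3467 0.018 ] len 0.028574446602045146 yaw -0.10229502591677943
((182.50001525878906, 250.00003051757812), (13.435027122497559, 13.435027122497559), 45.0)
[[0.3655 0.2703 0.018 ]
 [0.3652 0.2399 0.018 ]] mid [0.3653 0.2551 0.018 ] len 0.03039099369212714 yaw 89.45168663243142
```

View pics/w6.png

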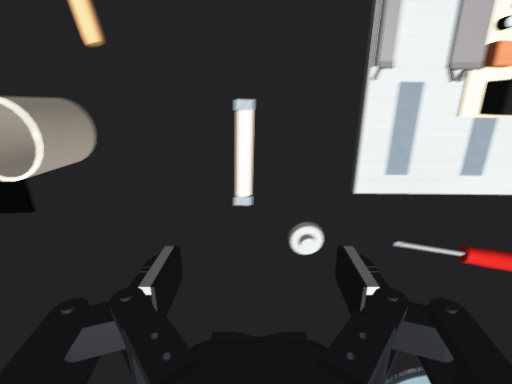

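The fuse is seen at (244,152) in the wrist image. The picture is blurred by motion, so I move over the fuse and re-measure at rest.

play_rows([
  {"fingers":1,"dx":0.075,"dy":-0.055,"dz":0.05,"spin":0.003},
  {"fingers":1,"dx":0.075,"dy":-0.055,"dz":0.1,"spin":0.003},
  {"fingers":1,"dx":0.075,"dy":-0.055,"dz":0.1,"spin":0.003},
  {"fingers":1,"dx":0.075,"dy":-0.055,"dz":0.1,"spin":0.003},
  {"fingers":1,"dx":0.075,"dy":-0.055,"dz":0.1,"spin":0.003},
])

```text
t: 20.15
tool_pos: [0.4634, 0.3464, 0.1707]
tool_rot: [[0.999, 0.04, 0.001], [0.04, -0.999, 0.0], [0.001, -0.0, -1.0]]
wrist_force: [0.2, -0.4, -0.4]
finger_gap: 1.006
finger_force: 0.0
```

```bash
cat > fz.py <<'E'
from h import *
def fuse(zt=.02,zc=.011,guess=(.463,.349),draw=None):
    p=cal('wrist');i=grab_frame('wrist');uv=proj(p,[[*guess,zc]])[0]
    m=(i.min(2)>110)&(i.max(2).astype(int)-i.min(2)<45)
    k,lab,st,ce=cv2.connectedComponentsWithStats(m.astype(np.uint8))
    for q in range(1,k):
        if np.hypot(*(ce[q]-uv))<45 and st[q,4]>300:
            r=cv2.minAreaRect(np.argwhere(lab==q)[:,::-1].astype(np.float32)); b=cv2.boxPoints(r)
            e=sorted([((b[j]+b[(j+1)%4])/2,np.linalg.norm(b[j]-b[(j+1)%4])) for j in range(4)],key=lambda t:t[1])[:2]
            X=onz(p,[e[0][0],e[1][0]],zt); d=X[0]-X[1]; print(np.round(r[0],1),np.round(r[1],1),X.round(4).tolist(),'mid',X.mean(0),'len %.4f'%np.linalg.norm(d),'yaw %.2f'%(np.degrees(np.arctan2(d[1],d[0]))))
if __name__=="__main__":
    fuse(); rows((.463,.349,.003,2.3))
E
python3 fz.py
```

```text
[257.  176.5] [111.  20.] [[0.5288, 0.3507, 0.02], [0.3992, 0.3457, 0.02]] mid [0.464  0.3482 0.02  ] len 0.1296 yaw 2.22
t 20.2 pos [0.4634 0.3465 0.1707] yaw 2.31 gap 1.000 F [0.2 0.5 0. ] q6 1.98
dx -0.0010 dy -0.0083 dz 0.5591 spin 0.0000
```

play_rows([
  {"fingers":1,"dx":0.001,"dy":-0.005,"dz":0.2,"spin":0},
  {"fingers":1,"dx":0.001,"dy":-0.005,"dz":0.4,"spin":0},
  {"fingers":1,"dx":0.001,"dy":-0.005,"dz":0.53,"spin":0},
  {"fingers":1,"dx":0.001,"dy":-0.005,"dz":0.556,"spin":0},
  {"fingers":1,"dx":0.001,"dy":-0.005,"dz":0.556,"spin":0},
  {"fingers":-1,"dx":0.001,"dy":-0.005,"dz":0.556,"spin":0},
  {"fingers":-1,"dx":0.001,"dy":-0.005,"dz":0.556,"spin":0},
  {"fingers":-1,"dx":0.001,"dy":-0.005,"dz":0.556,"spin":0},
  {"fingers":-1,"dx":0.001,"dy":-0.005,"dz":0.556,"spin":0},
  {"fingers":-1,"dx":0.001,"dy":-0.005,"dz":0.556,"spin":0},
])

```text
t: 21.45
tool_pos: [0.4639, 0.3485, 0.004]
tool_rot: [[0.999, 0.04, 0.001], [0.04, -0.999, 0.0], [0.001, -0.0, -1.0]]
wrist_force: [-1.4, -0.7, 5.6]
finger_gap: 0.206
finger_force: 58.8
```

Gripped: the gap matches the rod. I lift and carry it toward the clip.

play_rows([
  {"fingers":-1,"dx":0,"dy":0,"dz":-0.15,"spin":0},
  {"fingers":-1,"dx":0,"dy":0,"dz":-0.35,"spin":0},
  {"fingers":-1,"dx":0,"dy":0,"dz":-0.55,"spin":0},
  {"fingers":-1,"dx":0,"dy":0,"dz":-0.68,"spin":0},
  {"fingers":-1,"dx":0,"dy":0.16,"dz":-0.68,"spin":0},
  {"fingers":-1,"dx":0.05,"dy":0.33,"dz":-0.68,"spin":0},
  {"fingers":-1,"dx":0.1,"dy":0.5,"dz":-0.68,"spin":0},
  {"fingers":-1,"dx":0.15,"dy":0.67,"dz":-0.68,"spin":0},
  {"fingers":-1,"dx":0.2,"dy":0.84,"dz":-0.68,"spin":0},
  {"fingers":-1,"dx":0.25,"dy":1,"dz":-0.68,"spin":0},
  {"fingers":-1,"dx":0.25,"dy":1,"dz":-0.68,"spin":0},
  {"fingers":-1,"dx":0.25,"dy":1,"dz":-0.68,"spin":0},
])

```text
t: 22.95
tool_pos: [0.5499, 0.0517, 0.2064]
tool_rot: [[0.999, 0.04, -0.001], [0.04, -0.999, 0.0], [-0.001, -0.001, -1.0]]
wrist_force: [0.2, 1.0, -0.7]
finger_gap: 0.209
finger_force: 59.1
```

```bash
python3 -c "
from h import *
rows((.56,-.13,.208,3.8),(.6276,-.1786,.15,3.8))
T=cal('top')
print(proj(T,[[.5,.0,0]]))"
```

```text
t 22.9 pos [0.5499 0.0517 0.2064] yaw 2.31 gap 0.209 F [ 0.2  1.  -0.7] q6 1.42
dx 0.0092 dy 0.6066 dz -0.0053 spin -0.0041
dx 0.2278 dy 0.7776 dz 0.1881 spin -0.0041
[[262.5964 201.6173]]
```

play_rows([
  {"fingers":-1,"dx":0,"dy":0.2,"dz":0,"spin":-0.004},
  {"fingers":-1,"dx":-0.05,"dy":0.4,"dz":0,"spin":-0.004},
  {"fingers":-1,"dx":-0.05,"dy":0.58,"dz":0,"spin":-0.004},
  {"fingers":-1,"dx":-0.05,"dy":0.58,"dz":0,"spin":-0.004},
  {"fingers":-1,"dx":-0.05,"dy":0.58,"dz":0,"spin":-0.004},
  {"fingers":-1,"dx":-0.05,"dy":0.58,"dz":0,"spin":-0.004},
])

```text
t: 23.7
tool_pos: [0.5425, -0.1212, 0.2069]
tool_rot: [[0.998, 0.068, -0.0], [0.068, -0.998, 0.0], [-0.0, -0.0, -1.0]]
wrist_force: [-0.5, 0.8, -1.4]
finger_gap: 0.211
finger_force: 59.3
```

```bash
cat > cl.py <<'E'
from h import *
import sys,pickle
rows(); c=cal('wrist'); im=cv2.cvtColor(grab_frame('wrist'),cv2.COLOR_RGB2BGR); raw=im.copy()
a=np.radians(3.8);x=np.array([np.cos(a),np.sin(a),0]);y=np.array([-np.sin(a),np.cos(a),0]);O=np.array([.6303,-.2185,0])
W=lambda i,j,z:O+x*i/1e3+y*j/1e3+[0,0,z/1e3]
for q in proj(c,[W(i,j,30) for i in(-70,70) for j in(-80,80)]+[W(i,40,62) for i in(-40,40)]): cv2.circle(im,tuple(int(v) for v in q.round()),2,(0,0,255),-1)
x0,y0,x1,y1=map(int,sys.argv[2:6]); cv2.imwrite(sys.argv[1],crop(im,x0,y0,x1,y1,float(sys.argv[6])))
pickle.dump((c,raw),open(sys.argv[1]+'.pkl','wb'))
E
python3 cl.py pics/k1.png 180 0 512 240 2.4
```

```text
t 23.7 pos [ 0.5425 -0.1212  0.2069] yaw 3.91 gap 0.211 F [-0.5  0.8 -1.4] q6 1.08
```

View pics/k1.png

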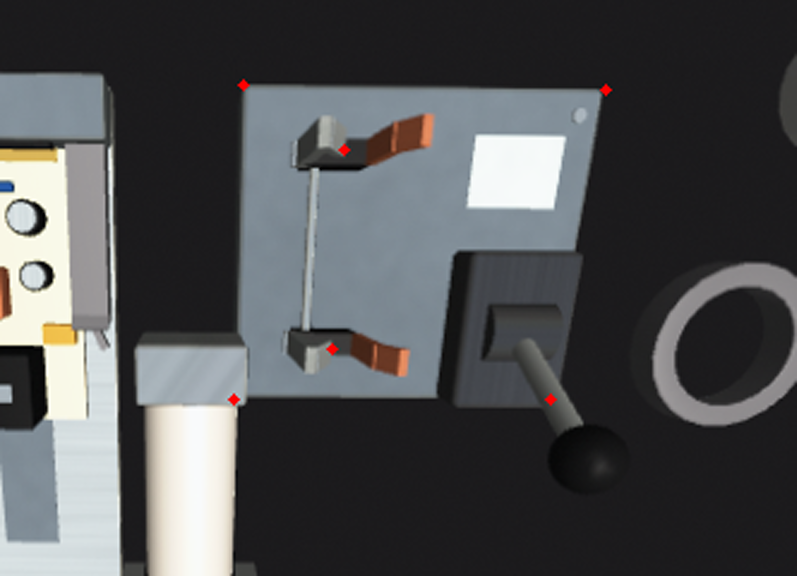

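One view is left, so I'm saving it. The box model matches within about 1 mm. Next I check the fuse in the hand numerically.

```bash
python3 -c "
from h import *
import pickle
c,im=pickle.load(open('pics/k1.png.pkl','rb'))
s=sense();p=np.array(s['tool_pos']);R=np.array(s['tool_rot'])
F=p+[0,0,.007]
for i,j,k in((64,11,11),(64,-11,11),(52,11,11),(52,-11,11),(64,11,-11),(64,-11,-11)):
  q=proj(c,F+R[:,0]*i/1e3-R[:,1]*j/1e3+[0,0,k/1e3])[0]; print((i,j,k),(q-[180,0])*2.4)
rows((.5425,-.178,.207,3.8),(.6276,-.178,.207,3.8),(.6276,-.178,.13,3.8),(.6276,-.178,.055,3.8))
"
```

```text
(64, 11, 11) [131.9704 349.3882]
(64, -11, 11) [246.0517 349.4265]
(52, 11, 11) [133.5996 410.0847]
(52, -11, 11) [244.3414 410.1233]
(64, 11, -11) [140.0975 335.0861]
(64, -11, -11) [237.8142 335.1185]
t 23.8 pos [ 0.5426 -0.1213  0.207 ] yaw 3.90 gap 0.206 F [-0.1 -0.4 -1. ] q6 1.08
dx -0.0131 dy 0.1886 dz -0.0001 spin 0.0003
dx 0.2699 dy 0.2079 dz -0.0001 spin 0.0003
dx 0.2699 dy 0.2079 dz 0.2566 spin 0.0003
dx 0.2699 dy 0.2079 dz 0.5066 spin 0.0003
```

play_rows([
  {"fingers":-1,"dx":0.13,"dy":0.1,"dz":0,"spin":0},
  {"fingers":-1,"dx":0.269,"dy":0.207,"dz":0,"spin":0},
  {"fingers":-1,"dx":0.269,"dy":0.207,"dz":0,"spin":0},
  {"fingers":-1,"dx":0.269,"dy":0.207,"dz":0.12,"spin":0},
  {"fingers":-1,"dx":0.269,"dy":0.207,"dz":0.22,"spin":0},
  {"fingers":-1,"dx":0.269,"dy":0.207,"dz":0.25,"spin":0},
  {"fingers":-1,"dx":0.269,"dy":0.207,"dz":0.25,"spin":0},
  {"fingers":-1,"dx":0.269,"dy":0.207,"dz":0.25,"spin":0},
])

```text
t: 24.75
tool_pos: [0.6281, -0.1798, 0.1341]
tool_rot: [[0.998, 0.066, 0.003], [0.066, -0.998, -0.001], [0.003, 0.001, -1.0]]
wrist_force: [0.5, 0.2, -1.1]
finger_gap: 0.21
finger_force: 59.4
```

```bash
python3 -c "
import runpy,sys
sys.argv=['cl.py','pics/k2.png','130','0','420','300','2']; runpy.run_path('cl.py')
from h import *
rows((.6276,-.178,.055,3.8))"
```

```text
t 24.8 pos [ 0.6281 -0.1798  0.1341] yaw 3.78 gap 0.210 F [ 0.5  0.2 -1.1] q6 1.05
t 24.8 pos [ 0.6281 -0.1799  0.1342] yaw 3.78 gap 0.206 F [ 0.5 -0.3 -0.9] q6 1.05
dx -0.0014 dy -0.0065 dz 0.2638 spin -0.0001
```

play_rows([
  {"fingers":-1,"dx":-0.001,"dy":-0.006,"dz":0.04,"spin":0},
  {"fingers":-1,"dx":-0.001,"dy":-0.006,"dz":0.08,"spin":0},
  {"fingers":-1,"dx":-0.001,"dy":-0.006,"dz":0.11,"spin":0},
  {"fingers":-1,"dx":-0.001,"dy":-0.006,"dz":0.13,"spin":0},
  {"fingers":-1,"dx":-0.001,"dy":-0.006,"dz":0.13,"spin":0},
])

```text
t: 25.42
tool_pos: [0.6264, -0.1777, 0.0923]
tool_rot: [[0.998, 0.066, -0.001], [0.066, -0.998, 0.001], [-0.001, -0.001, -1.0]]
wrist_force: [0.1, 1.2, -1.4]
finger_gap: 0.205
finger_force: 59.4
```

play_rows([
  {"fingers":-1,"dx":0,"dy":0,"dz":0.015,"spin":0},
  {"fingers":-1,"dx":0,"dy":0,"dz":0.03,"spin":0},
  {"fingers":-1,"dx":0,"dy":0,"dz":0.045,"spin":0},
  {"fingers":-1,"dx":0,"dy":0,"dz":0.06,"spin":0},
  {"fingers":-1,"dx":0,"dy":0,"dz":0.06,"spin":0},
])

```text
t: 26.05
tool_pos: [0.6277, -0.179, 0.0758]
tool_rot: [[0.998, 0.065, 0.003], [0.065, -0.998, -0.002], [0.003, 0.002, -1.0]]
wrist_force: [2.3, -4.3, 1.3]
finger_gap: 0.208
finger_force: 59.6
```

play_rows([
  {"fingers":-1,"dx":0,"dy":0,"dz":0.012,"spin":0},
  {"fingers":-1,"dx":0,"dy":0,"dz":0.024,"spin":0},
  {"fingers":-1,"dx":0,"dy":0,"dz":0.036,"spin":0},
  {"fingers":-1,"dx":0,"dy":0,"dz":0.048,"spin":0},
  {"fingers":-1,"dx":0,"dy":0,"dz":0.054,"spin":0},
  {"fingers":-1,"dx":0,"dy":0,"dz":0.054,"spin":0},
])

```text
t: 26.8
tool_pos: [0.6262, -0.177, 0.0581]
tool_rot: [[0.998, 0.066, -0.002], [0.066, -0.998, 0.002], [-0.001, -0.002, -1.0]]
wrist_force: [1.5, 0.6, -0.1]
finger_gap: 0.207
finger_force: 59.3
```

play_rows([
  {"fingers":-1,"dx":0,"dy":0,"dz":0.006,"spin":0},
  {"fingers":-1,"dx":0,"dy":0,"dz":0.012,"spin":0},
  {"fingers":-1,"dx":0,"dy":0,"dz":0.018,"spin":0},
  {"fingers":-1,"dx":0,"dy":0,"dz":0.018,"spin":0},
])

```text
t: 27.3
tool_pos: [0.627, -0.1778, 0.0549]
tool_rot: [[0.998, 0.066, -0.0], [0.066, -0.998, 0.0], [-0.0, -0.0, -1.0]]
wrist_force: [-3.6, 0.4, 6.5]
finger_gap: 0.202
finger_force: 60.3
```

play_rows([
  {"fingers":-1,"dx":0,"dy":0,"dz":0.007,"spin":0},
  {"fingers":-1,"dx":0,"dy":0,"dz":0.014,"spin":0},
  {"fingers":-1,"dx":0,"dy":0,"dz":0.014,"spin":0},
])

```text
t: 27.68
tool_pos: [0.6273, -0.178, 0.0546]
tool_rot: [[0.998, 0.066, -0.001], [0.066, -0.998, 0.0], [-0.001, -0.0, -1.0]]
wrist_force: [-14.2, 5.8, 27.9]
finger_gap: 0.206
finger_force: 62.6
```

Bottomed at TCP z=.0546, as predicted, with 28 N. I relax, open a little and rise.

play_rows([
  {"fingers":-1,"dx":0,"dy":0,"dz":-0.014,"spin":0},
  {"fingers":-0.3,"dx":0,"dy":0,"dz":-0.016,"spin":0},
  {"fingers":-0.3,"dx":0,"dy":0,"dz":-0.016,"spin":0},
  {"fingers":-0.3,"dx":0,"dy":0,"dz":-0.05,"spin":0},
  {"fingers":-0.3,"dx":0,"dy":0,"dz":-0.15,"spin":0},
  {"fingers":-0.3,"dx":0,"dy":0,"dz":-0.3,"spin":0},
  {"fingers":-0.3,"dx":0,"dy":0,"dz":-0.45,"spin":0},
])

```text
t: 28.55
tool_pos: [0.6266, -0.1779, 0.1859]
tool_rot: [[0.998, 0.066, -0.0], [0.066, -0.998, 0.0], [-0.0, -0.0, -1.0]]
wrist_force: [0.8, -0.3, -0.0]
finger_gap: 0.351
finger_force: 0.0
```

```bash
python3 -c "
from h import *
rows((.5,-.18,.2,3.8))"
```

```text
t 28.6 pos [ 0.6266 -0.1779  0.1859] yaw 3.76 gap 0.351 F [ 0.8 -0.3 -0. ] q6 1.05
dx -0.4216 dy -0.0205 dz -0.0469 spin -0.0001
```

play_rows([
  {"fingers":-1,"dx":-0.2,"dy":0,"dz":-0.05,"spin":0},
  {"fingers":-1,"dx":-0.42,"dy":0.04,"dz":-0.05,"spin":0},
  {"fingers":-1,"dx":-0.42,"dy":0.04,"dz":-0.05,"spin":0},
  {"fingers":-1,"dx":-0.42,"dy":0.04,"dz":-0.05,"spin":0},
  {"fingers":-1,"dx":-0.42,"dy":0.04,"dz":-0.05,"spin":0},
])

```text
t: 29.18
tool_pos: [0.503, -0.1983, 0.2]
tool_rot: [[0.998, 0.066, 0.001], [0.066, -0.998, -0.001], [0.001, 0.001, -1.0]]
wrist_force: [0.5, 0.2, 1.2]
finger_gap: 0.003
finger_force: 0.0
```

```bash
python3 - <<'E'
from h import *
rows()
g=lambda n:cv2.cvtColor(grab_frame(n),cv2.COLOR_RGB2BGR)
cw=cal('wrist'); w=g('wrist'); t=g('top'); s=g('side'); T=cal('top'); S=cal('side')
a=np.radians(3.8);x=np.array([np.cos(a),np.sin(a),0]);y=np.array([-np.sin(a),np.cos(a),0]);O=np.array([.6276,-.178,.062])
B=[O+x*i+y*j+[0,0,k] for i in(-.064,.064) for j in(-.011,.011) for k in (.011,)]
def win(im,c,cx,cy,W,H,k):
    uv=proj(c,O)[0]; x0=int(uv[0]-cx*W); y0=int(uv[1]-cy*H); x0=max(0,min(512-W,x0)); y0=max(0,min(384-H,y0))
    o=crop(im,x0,y0,x0+W,y0+H,k)
    for q in proj(c,B): cv2.circle(o,tuple(int(v) for v in ((q-[x0,y0]+.5)*k-.5).round()),2,(0,0,255),-1)
    return o
A=win(w,cw,.5,.5,130,100,3.05)[:300,:396]
Bq=win(s,S,.5,.5,80,60,5)[:300,:400]
C=win(t,T,.72,.5,160,60,5)[:300,:800]
out=np.zeros((600,800,3),np.uint8);out[:A.shape[0],:A.shape[1]]=A;out[:300,400:400+Bq.shape[1]]=Bq;out[300:,:C.shape[1]]=C
cv2.imwrite('pics/fin.png',out)
E
```

```text
t 29.2 pos [ 0.503  -0.1983  0.2   ] yaw 3.80 gap 0.003 F [0.5 0.2 1.2] q6 0.92
```

View pics/fin.png

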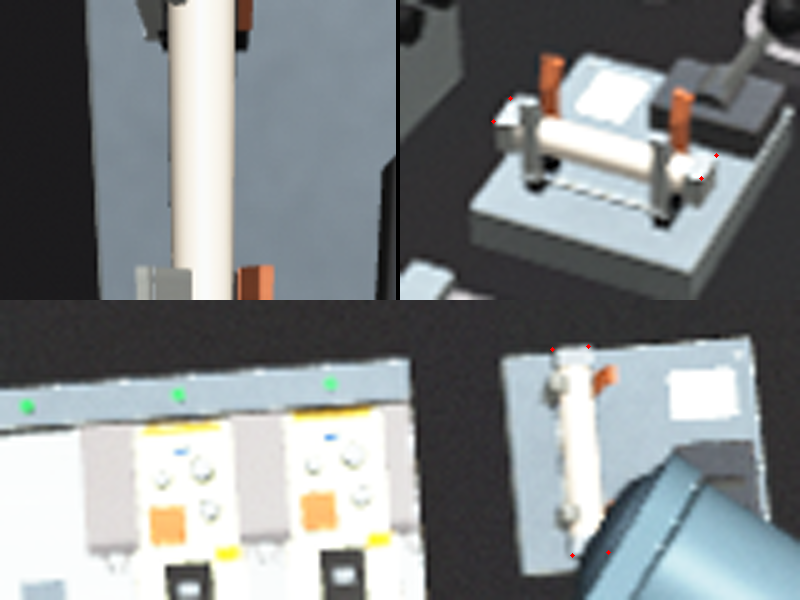

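The fuse lies in both forks with the jaw plates upright over it, and both boards are against the wall. Now I throw the lever on.

play_rows([
  {"fingers":-1,"dx":-0.02,"dy":0.12,"dz":0,"spin":0},
  {"fingers":-1,"dx":-0.03,"dy":0.225,"dz":0,"spin":0},
  {"fingers":-1,"dx":-0.03,"dy":0.225,"dz":0,"spin":0},
  {"fingers":-1,"dx":-0.03,"dy":0.225,"dz":0.15,"spin":0},
  {"fingers":-1,"dx":-0.03,"dy":0.225,"dz":0.3,"spin":0},
  {"fingers":-1,"dx":-0.03,"dy":0.225,"dz":0.3,"spin":0},
  {"fingers":-1,"dx":-0.03,"dy":0.225,"dz":0.3,"spin":0},
])

```text
t: 30.2
tool_pos: [0.4984, -0.2662, 0.111]
tool_rot: [[0.998, 0.066, 0.002], [0.066, -0.998, -0.001], [0.002, 0.001, -1.0]]
wrist_force: [0.7, -0.2, 0.5]
finger_gap: 0.001
finger_force: 0.0
```

```bash
python3 -c "
from h import *
rows((.595,-.264,.11,3.8))"
```

```text
t 30.2 pos [ 0.4984 -0.2662  0.111 ] yaw 3.81 gap 0.001 F [ 0.7 -0.2  0.5] q6 0.81
dx 0.3219 dy 0.0140 dz 0.0034 spin 0.0000
```

play_rows([
  {"fingers":-1,"dx":0.05,"dy":0.016,"dz":0,"spin":0},
  {"fingers":-1,"dx":0.1,"dy":0.016,"dz":0,"spin":0},
  {"fingers":-1,"dx":0.14,"dy":0.016,"dz":0,"spin":0},
  {"fingers":-1,"dx":0.18,"dy":0.016,"dz":0,"spin":0},
  {"fingers":-1,"dx":0.22,"dy":0.016,"dz":0,"spin":0},
  {"fingers":-1,"dx":0.26,"dy":0.016,"dz":0,"spin":0},
  {"fingers":-1,"dx":0.3,"dy":0.016,"dz":0,"spin":0},
  {"fingers":-1,"dx":0.34,"dy":0.016,"dz":0,"spin":0},
  {"fingers":-1,"dx":0.36,"dy":0.016,"dz":0,"spin":0},
  {"fingers":-1,"dx":0.36,"dy":0.016,"dz":0,"spin":0},
])

```text
t: 31.45
tool_pos: [0.6058, -0.2637, 0.1092]
tool_rot: [[0.998, 0.066, 0.0], [0.066, -0.998, -0.0], [0.0, 0.0, -1.0]]
wrist_force: [-0.4, 0.6, -0.0]
finger_gap: 0.002
finger_force: 0.0
```

play_rows([
  {"fingers":-1,"dx":0.02,"dy":0,"dz":0,"spin":0},
  {"fingers":-1,"dx":0.035,"dy":0,"dz":0,"spin":0},
  {"fingers":-1,"dx":0.045,"dy":0,"dz":0,"spin":0},
  {"fingers":-1,"dx":0.045,"dy":0,"dz":0,"spin":0},
])

```text
t: 31.95
tool_pos: [0.6144, -0.2632, 0.109]
tool_rot: [[0.998, 0.066, -0.013], [0.066, -0.998, 0.002], [-0.012, -0.002, -1.0]]
wrist_force: [-19.0, 0.7, 9.1]
finger_gap: 0.001
finger_force: 9.8
```

It is against the far stop (19 N). I retreat and compare the lever numerically with the opening pictures, when it was on.

play_rows([
  {"fingers":-1,"dx":-0.08,"dy":0,"dz":0,"spin":0},
  {"fingers":-1,"dx":-0.1,"dy":0,"dz":-0.15,"spin":0},
  {"fingers":-1,"dx":-0.1,"dy":0,"dz":-0.3,"spin":0},
  {"fingers":-1,"dx":-0.4,"dy":0.2,"dz":-0.4,"spin":0},
  {"fingers":-1,"dx":-0.6,"dy":0.5,"dz":-0.4,"spin":0},
  {"fingers":-1,"dx":-0.6,"dy":0.5,"dz":-0.4,"spin":0},
  {"fingers":-1,"dx":-0.6,"dy":0.5,"dz":-0.4,"spin":0},
  {"fingers":-1,"dx":-0.6,"dy":0.5,"dz":-0.4,"spin":0},
  {"fingers":-1,"dx":-0.6,"dy":0.5,"dz":-0.4,"spin":0},
])

```text
t: 33.08
tool_pos: [0.4495, -0.4238, 0.2293]
tool_rot: [[0.998, 0.066, 0.0], [0.066, -0.998, 0.0], [0.0, -0.0, -1.0]]
wrist_force: [0.4, 0.6, 0.1]
finger_gap: 0.002
finger_force: 0.0
```

```bash
python3 - <<'E'
from h import *
rows()
g=lambda n:cv2.cvtColor(grab_frame(n),cv2.COLOR_RGB2BGR)
t,s=g('top'),g('side'); cv2.imwrite('pics/te.png',t); cv2.imwrite('pics/se.png',s)
def match(ref,cur,x0,y0,x1,y1,n):
    r=cv2.matchTemplate(cur[y0-10:y1+10,x0-10:x1+10],ref[y0:y1,x0:x1],cv2.TM_CCOEFF_NORMED); _,v,_,l=cv2.minMaxLoc(r); print(n,round(v,3),l[0]-10,l[1]-10)
t0,s0=cv2.imread('pics/top0.png'),cv2.imread('pics/side0.png')
match(t0,t,338,146,358,180,'lever top'); match(s0,s,256,112,290,150,'lever side')
f=cv2.imread('pics/top4.png'); match(f,t,248,148,290,225,'boards top vs released')
match(t0,t,374,154,400,182,'tape'); match(t0,t,174,242,192,258,'knob')
E
```

```text
t 33.1 pos [ 0.4495 -0.4238  0.2293] yaw 3.78 gap 0.002 F [0.4 0.6 0.1] q6 0.57
lever top 0.898 0 -2
lever side 0.901 0 0
boards top vs released 0.999 0 0
tape 0.999 0 0
knob 0.998 0 0
```

```bash
python3 -c "
from workcell import *
print(job_done())"
```

```text
the job is handed in; nothing more can be done
None
```

I handed the job in at about 33 s. Both boards are home in the right and middle bays, the fuse sits in both forks with the jaw closed, and the lever is thrown to on against its far stop. The tape ring and the knob have not moved. The hand-in returned no verdict, so these results rest on camera and force checks.

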